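# Mark a shop plaque under the hand press

### The arm

A 6-joint arm with a two-finger parallel gripper is mounted at the origin on the work surface. World frame = base frame: x ahead of the robot, y to its left, z up, the work surface at z = 0. Lengths are in mm, angles in rad, forces in N, time in s.
With the tool pointing down it reaches from about 275 to 1000 mm from the base axis. Payload 8.4 kg.
Tool frame: the origin (TCP) lies between the finger pads; the fingertips stand r.finger_overhang ahead of it and the grasp point (between the pads) is the TCP (r.finger_overhang is the distance from the TCP to the fingertips, in mm); z points along the fingers, y is the line along which they close (so a half turn about z gives the same grasp; the last joint's range is limited). The gripper opens to 85 mm and grips with 20 to 120 N. Pads are 22 mm wide; open, the fingers measure 114 mm over their backs; the gripper's body (76 mm by 85 mm) begins 54 mm behind the grasp point. The pads swing forward as they close: fully open they stand 13 mm farther back than shut.
Start: joints at [1.333, 0.353, 1.633, -0, 1.155, -0.002], TCP at [146.011, 607.708, 250.281] pointing down, gripper open.
Joint ranges: [-2.63, 2.63], [-0.92, 2.1], [0.06, 2.66], [-1.3, 4.44], [0, 2.69], [-3.02, 3.02]. Speed limits (rad/s): [2.22, 2.22, 2.79, 3.14, 3.14, 3.14].

### API

Orientations are given as [roll, pitch, yaw] about the fixed x, y, z axes, in that order (R = Rz(yaw) Ry(pitch) Rx(roll)).
In Python, from rig import r, cams, sign_off gives the robot as it stands.
- The arm moves only by the shell command python3 -m crank 'ROWS' [FORCE]. ROWS is JSON, a list of rows, each a list of 7 numbers: the shift along the tool's x, y, z in m, then the turn, a rotation vector about the tool's x, y, z in rad, then the closure, from 0 (fully open) to 1 (shut). In form: [[dx, dy, dz, ax, ay, az, gripper], ...]. A call has 1 to 5 rows; each row is the pose to reach, as a shift and turn from the pose commanded when the call began, along the tool's axes at that moment; what a row does not reach only later rows make up. A row lasts 1/10 s, in which the tool goes at most 50 mm and 8.59 degrees, less where a joint would pass 70% of its speed; a pose out of reach is approached as far as the arm can. A call with a gripper value outside its range is refused whole. The fingers move at their own pace and stop on an object; FORCE is the grip in N (left out, the last holds). Time passes only in rows, so rows that repeat a pose let the fingers close. It gives the time, the measured TCP pose, the force, the opening and the grip force at its end, in the units of the state.
- r.sense(): the state, without advancing time (a new reading comes with each control period).
- cams.grab_frame(name): name is "scene" or "top" or "wrist"; returns a dict with "image" (420x560x3 uint8, red, green, blue), "fx", "fy", "cx", "cy" (pixels), "D" ([k1, k2, p1, p2, k3] as OpenCV has them; the pictures are not rectified), "position" and "orientation" of the camera in the world. Camera axes: x right, y down, z forward; pixel columns grow to the right and rows downward; lengths in mm; the calibration is good to about 2 mm. A picture is of the moment at which its call begins. There is no depth.
- sign_off(): hands the job in; it is judged then, once.
The state is a dict: "clock": time; "qpos": joint angles; "qvel": joint speeds; "joint_efforts": joint torques, N m; "eef_pos": TCP position; "tcp_rot": TCP orientation; "contact_force": force on the tool from outside, world axes, zero at the start; "wrist_torque": the same for the moment, N m; "opening": opening from 0.0 (shut) to 1.0 (fully open); "grasp_force": force on a finger pad.
Only numpy, scipy, OpenCV 4.12 (cv2) and the standard library are available. Lean on these libraries where they do the work, as an engineer would, in place of code of your own. Each camera call takes 0.05 s, during which the arm holds its last target. There are 200 camera calls.

### The job

Slide the wooden plaque along the bed of the hand marking press until its red dot is centred right under the pin, let go of it, then push the press's black knob down until the pin presses on the red dot, and let it spring back up; make no mark anywhere else on the plaque. Then lay the marked plaque flat, dot side up, on the floor of the blue tray, without dropping it, and let go. Leave the other things on the counter where they are.

Things in the scene. Friction and masses are not known exactly. Their poses are not given: they have to be found in the camera images.
- press: fixed hand press: grey flat bed 280 (x) x 440 (y), top at z 20; green column, 44 square, at x 0, y +185; green arm, 36 wide, from it towards -y to y +53, z 150 to 186; below it a steel guide, 30 across, down to z 112, around the plunger, whose upright axis is at x 0, y +75. Origin under the bed's centre, at counter height, z up
- plunger: the press's spring plunger, moving straight down by up to 18: a steel rod 12 to 14 across with a pointed pin at its foot and a round black knob, 44 across, on top. Origin at the tip of the pin. Pressing it takes about 2 N at first and 7 N after 14 of travel, when the pin meets a plaque lying on the bed; it springs back up by itself
- pin_tip (a point): the tip of the pin, 3 across. At rest it stands 30 above the top of the bed, 14 above the top of a plaque lying there; it moves with the plunger
- knob_top (a point): centre of the flat top of the black knob, 200 above the pin's tip, 250 above the counter at rest; the place to push down
- plaque: light wooden plaque, 46 (x) x 180 (y) x 16 thick, 70 g, lying on the press bed with the red dot up; origin under its centre, long axis y, z up. A black band crosses it near its -y end
- red_dot (a point): centre of the painted red dot, 12 across, on the plaque's upper face: in the plaque's frame x 0, y +70, z 16 (20 from the +y end)
- tray: shallow blue open tray, fixed to the counter, outside 200 (x) x 250 (y) x 25 high, walls 6 thick, inner floor 188 x 238 at about z 6; origin under its centre, z up
- calculator: yellow desk calculator, 150 x 100 x 20, origin under its centre; a bystander, to be left alone
- wood_stamp: small turned dark wooden hand stamp, 32 across, 58 tall, standing on the press bed beside the column, origin under its centre; a bystander, to be left alone
- rice_measure: square open wooden rice measure, 100 x 100 x 65, origin under its centre; a bystander, to be left alone
- rice_jar: white jar with a red cap, 76 across, 110 tall, origin under its centre; a bystander, to be left alone
- ink_pad: dark red ink pad in a black case, 50 x 70 x 14, on the press bed beside the column, origin under its centre; a bystander, to be left alone
- stapler: red and black stapler, 130 x 34 x 45, origin under its centre; a bystander, to be left alone
Things that resemble listed ones, but are neither listed nor needed, are in the scene too. There is more than one size of the plaque; the one meant has the size given above.

How it is judged (in metres and radians):
On the way, in this order (a step that is already met when the one before it is completed fails the run):
1. the plaque lies flat on the bed, at rest and let go, with the centre of its red dot within 5 mm (seen from above) of the pin's axis, the plunger up (horizontal distance between red_dot and pin_tip below 0.005 m and distance of pin_tip from where it was at the start of the episode below 0.003 m and angle between plaque's own z axis and vertical below 0.06 rad and z of plaque in the frame of press between 0.016 and 0.024 m and linear speed of plaque below 0.02 m/s and contact force between the fingers and plaque below 0.1 N), for 0.2 s.
2. the plunger is pushed down at least 8 mm and the pin presses on the plaque with more than 1 N, within 5 mm of the dot's centre, the plaque flat on the bed (horizontal distance between red_dot and pin_tip below 0.005 m and angle between plaque's own z axis and vertical below 0.06 rad and z of plaque in the frame of press between 0.016 and 0.024 m and distance of pin_tip from where it was at the start of the episode above 0.008 m and contact force between plunger and plaque above 1 N), for 0.1 s.
At the end, for the whole second after the job is handed in: The plaque lies at rest and let go on the tray's floor, its centre inside the tray walls, flat within 0.06 rad, dot side up, its underside less than 12 mm above the tray's underside (the floor is at about 6 mm); the plunger is back up within 3 mm (x of plaque in the frame of tray between -0.094 and 0.094 m and y of plaque in the frame of tray between -0.119 and 0.119 m and angle between plaque's own z axis and vertical below 0.06 rad and z of plaque in the frame of tray below 0.012 m and linear speed of plaque below 0.02 m/s and angular speed of plaque below 0.1 rad/s and distance of pin_tip from where it was at the start of the episode below 0.003 m); the robot touches nothing.
It fails at once if the pin presses on the plaque (over 1 N) more than 6 mm from the centre of the dot (contact force between plunger and plaque above 1 N and horizontal distance between red_dot and pin_tip above 0.006 m).
It fails at once if the plaque is dropped or thrown: it moves faster than 0.9 m/s (a fall of about 40 mm) while the fingers do not touch it (contact force between the fingers and plaque below 0.1 N and linear speed of plaque above 0.9 m/s).
It fails at once if a bystander is moved more than 30 mm (distance of any of calculator, wood_stamp, rice_measure, rice_jar, ink_pad, stapler from where it was at the start of the episode above 0.03 m).
It also fails if it takes over 61 s, if anything falls off the work surface, if the arm or the gripper's body presses on something with over 40 N, if the wrist force passes 120 N, or if a joint passes its speed limit or range.

## Working session

There is one attempt and no reset: what is moved stays moved. The work goes in short steps, Python scripts to look and compute and a shell command to move; the robot and the scene stay as the last step left them, time stands still between calls to the robot, and variables do not carry over. Pictures are saved under pics/ and viewed, at most 10 in all, crops included, and the job is handed in when it is done.

```bash
ls; mkdir -p pics
cat > h.py <<'E'
import numpy as np, cv2
from rig import r, cams
from scipy.spatial.transform import Rotation as R
def grab(n):
    f=cams.grab_frame(n); return f
def KD(f): return np.array([[f["fx"],0,f["cx"]],[0,f["fy"],f["cy"]],[0,0,1.]]),np.array(f["D"],float)
def rot(f):
    o=np.array(f["orientation"],float)
    return o if o.shape==(3,3) else R.from_euler('xyz',o).as_matrix()
def px2w(f,uv,z):
    K,D=KD(f); p=cv2.undistortPoints(np.array(uv,float).reshape(-1,1,2),K,D).reshape(-1,2)
    d=np.c_[p,np.ones(len(p))]@rot(f).T; c=np.array(f["position"],float)
    return c+d*((z-c[2])/d[:,2])[:,None]
def w2px(f,P):
    K,D=KD(f); Rm=rot(f).T; t=-Rm@np.array(f["position"],float)
    return cv2.projectPoints(np.array(P,float).reshape(-1,1,3),cv2.Rodrigues(Rm)[0],t,K,D)[0].reshape(-1,2)
def save(f,n,crop=None,s=1):
    im=f["image"][:,:,::-1]
    if crop: a,b,c,d=crop; im=im[b:d,a:c]
    cv2.imwrite("pics/"+n,cv2.resize(im,None,fx=s,fy=s,interpolation=cv2.INTER_CUBIC))
E
python3 - <<'E'
from h import *
import pickle
ims=[]
for n in("scene","top","wrist"):
    f=grab(n); pickle.dump(f,open(n+"0.pkl","wb")); save(f,n+"0.png"); print(n,f["position"],f["orientation"],f["fx"])
print(r.sense(),r.finger_overhang)
E
```

```text
pics
scene [1251.7772174   581.51058228  753.46676814] [-2.13029117 -0.00570379  2.2098459 ] 406.24871763599594
top [ 320.64107029   50.39718751 1421.67618224] [-2.98841323 -0.00434779 -1.59031108] 416.03267418635045
wrist [ 68.75512414 625.51002368 374.22360552] [2.8226252  0.00320498 1.33517284] 293.7128023696924
{'clock': 0.15, 'qpos': array([ 1.33262527e+00,  3.53508512e-01,  1.63398241e+00,  2.47536878e-05,
        1.15521807e+00, -2.42452184e-03]), 'qvel': array([-5.40830438e-05, -1.99561536e-03, -3.95748795e-03, -1.13718525e-03,
        1.42370268e-03,  1.06649661e-04]), 'joint_efforts': array([ 4.86299468e-04, -6.05635571e+01, -3.42342031e+01,  1.07608384e-04,
        6.14287899e-03, -3.54347753e-05]), 'eef_pos': array([145.90299005, 607.35916607, 249.7138052 ]), 'tcp_rot': array([-3.14047637e+00, -2.53420948e-05,  2.90583610e+00]), 'contact_force': array([ 0.71377791, -0.09177555, -0.52667325]), 'wrist_torque': array([-0.02177905, -0.00288752,  0.05959518]), 'grasp_force': 0.0, 'opening': 1.0006702193870896} 19.0
```

View pics/top0.png

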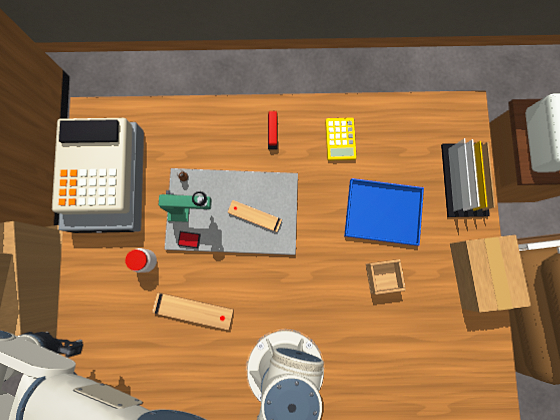

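View pics/scene0.png

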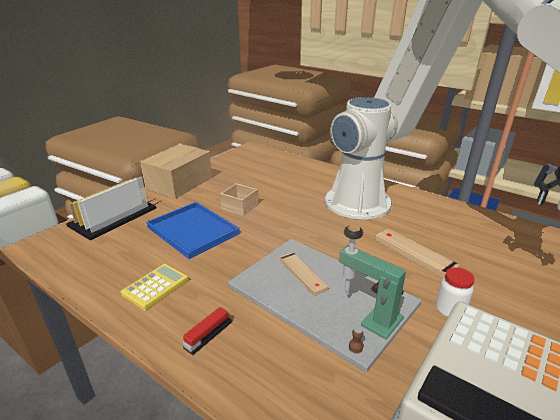

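The top picture shows two dotted plaques: A on the grey bed at about (256,216), roughly 53 px long, with its dot at (236,208), and B on the counter at about (193,311), roughly 78 px long. A fits the description, because it lies on the bed and is the shorter one. I'll check its size in a crop. The knob is at (200,199) and the tray at (385,212).

Run:
```python
from h import *
import pickle
f=pickle.load(open("top0.pkl","rb")); save(f,"crop.png",(150,155,310,345),3)
im=f["image"].astype(int); hsv=cv2.cvtColor(f["image"],cv2.COLOR_RGB2HSV)
def blob(m,box,z,name):
    a,b,c,d=box; mm=np.zeros(m.shape,np.uint8); mm[b:d,a:c]=m[b:d,a:c]
    n,l,s,ce=cv2.connectedComponentsWithStats(mm); k=1+np.argmax(s[1:,4]); 
    mm=(l==k).astype(np.uint8); cn=max(cv2.findContours(mm,0,1)[0],key=cv2.contourArea) 
    box=cv2.boxPoints(cv2.minAreaRect(cn)); w=px2w(f,box,z)
    print(name,ce[k].round(1),px2w(f,[ce[k]],z)[0].round(1),'sides',np.linalg.norm(np.diff(w[:3],axis=0),axis=1).round(), 'c',w.mean(0).round(1)); print(box.round(0).tolist(), w[:,:2].round().tolist())
h,s,v=[hsv[...,i].astype(int) for i in range(3)]
wood=(h>8)&(h<25)&(s>50)&(v>120)
blob(wood,(222,190,290,240),36,"plaqueA")
red=((h<6)|(h>172))&(s>150)&(v>120)
blob(red,(228,200,245,216),36,"dotA")
blob(red,(210,305,235,330),16,"dotB")
blob((h>105)&(h<125)&(s>150),(330,165,440,260),25,"tray")
grey=(s<45)&(v>110)
blob(grey,(150,150,310,265),20,"bed")
blob(v<60,(190,188,210,210),250,"knob")
c=[(154,302),(158,292),(234,309),(231,331)]
```

```text
plaqueA [252.7 214.8] [505.1  96.5  36. ] sides [ 49. 168.] c [505.7  97.8  36. ]
[[227.0, 212.0], [232.0, 199.0], [278.0, 217.0], [273.0, 230.0]] [[515.0, 184.0], [560.0, 166.0], [496.0, 11.0], [451.0, 30.0]]
dotA [235.  207.7] [530.5 155.9  36. ] sides [7. 7.] c [529.5 155.9  36. ]
[[234.0, 207.0], [236.0, 207.0], [236.0, 209.0], [234.0, 209.0]] [[533.0, 159.0], [533.0, 152.0], [526.0, 153.0], [526.0, 159.0]]
dotB [221.9 317.8] [169.1 202.7  16. ] sides [13. 13.] c [168.6 202.5  16. ]
[[220.0, 316.0], [224.0, 316.0], [224.0, 320.0], [220.0, 320.0]] [[175.0, 209.0], [175.0, 196.0], [162.0, 196.0], [162.0, 209.0]]
tray [384.  211.7] [ 508.9 -348.4   25. ] sides [200. 260.] c [ 509.9 -349.6   25. ]
[[343.0, 236.0], [350.0, 178.0], [426.0, 188.0], [419.0, 245.0]] [[430.0, -205.0], [627.0, -239.0], [589.0, -497.0], [394.0, -457.0]]
bed [243.5 206.7] [535.9 128.   20. ] sides [280. 443.] c [523.9 166.3  20. ]
[[167.0, 249.0], [170.0, 168.0], [298.0, 173.0], [295.0, 254.0]] [[397.0, 387.0], [677.0, 381.0], [651.0, -61.0], [371.0, -42.0]]
knob [199.4 199.4] [524.1 240.8 250. ] sides [38. 39.] c [526.7 242.1 250. ]
[[190.0, 198.0], [199.0, 189.0], [209.0, 198.0], [199.0, 208.0]] [[527.0, 269.0], [554.0, 242.0], [526.0, 215.0], [499.0, 242.0]]
```

View pics/crop.png

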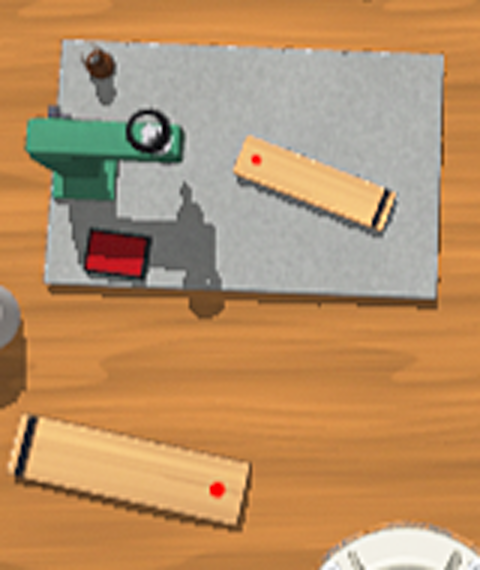

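The crop confirms it. Plaque A is about 46 wide, and B is clearly larger and off the bed. I'll grip A near its -y half with the wrist camera on the -y side, away from the press arm.

```bash
cat >> h.py <<'E'
def plan(p,yaw):
    s=r.sense(); R0=R.from_euler('xyz',s["tcp_rot"]); R1=R.from_euler('xyz',[np.pi,0,yaw])
    d=R0.inv().apply(np.array(p,float)-s["eef_pos"])/1000; a=(R0.inv()*R1).as_rotvec()
    print("plan",d.round(4),a.round(4),"t",round(s["clock"],2),"at",s["eef_pos"].round(1),s["tcp_rot"].round(3),"F",s["contact_force"].round(1))
E
python3 -c "
from h import *
plan([492,63,230],-1.96)"
```

```text
plan [-0.4637 -0.4484  0.0202] [-9.0000e-04 -8.0000e-04 -1.4173e+00] t 0.15 at [145.9 607.4 249.7] [-3.14  -0.     2.906] F [ 0.7 -0.1 -0.5]
```

```bash
python3 -m crank '[[-0.464,-0.448,0,0,0,-1.417,0],[-0.464,-0.448,0,0,0,-1.417,0],[-0.464,-0.448,0,0,0,-1.417,0],[-0.464,-0.448,0,0,0,-1.417,0],[-0.464,-0.448,0,0,0,-1.417,0]]' 40; python3 -c "
from h import *
plan([492,63,230],-1.96)"
```

```text
clock: 0.65
eef_pos: [276.7, 402.3, 250.2]
tcp_rot: [-3.141, -0.0, -2.647]
contact_force: [0.9, -0.4, 0.1]
opening: 0.998
grasp_force: 0.0
plan [-0.0284 -0.4008  0.0203] [-2.000e-04 -2.000e-04 -6.868e-01] t 0.65 at [276.7 402.3 250.2] [-3.141 -0.    -2.647] F [ 0.9 -0.4  0.1]
```

```bash
python3 -m crank '[[-0.028,-0.4,0.02,0,0,-0.687,0],[-0.028,-0.4,0.02,0,0,-0.687,0],[-0.028,-0.4,0.02,0,0,-0.687,0],[-0.028,-0.4,0.02,0,0,-0.687,0],[-0.028,-0.4,0.02,0,0,-0.687,0]]'; python3 -c "
from h import *
plan([492,63,230],-1.96)"
```

```text
clock: 1.15
eef_pos: [391.7, 220.8, 239.6]
tcp_rot: [-3.141, 0.0, -2.003]
contact_force: [0.4, 0.5, 0.7]
opening: 0.998
grasp_force: 0.0
plan [ 0.1014 -0.1571  0.0096] [-0.0001  0.0002 -0.0426] t 1.15 at [391.7 220.8 239.6] [-3.141  0.    -2.003] F [0.4 0.5 0.7]
```

```bash
python3 -m crank '[[0.1014,-0.157,0.0096,0,0,-0.0426,0],[0.1014,-0.157,0.0096,0,0,-0.0426,0],[0.1014,-0.157,0.0096,0,0,-0.0426,0],[0.1014,-0.157,0.0096,0,0,-0.0426,0],[0.1014,-0.157,0.0096,0,0,-0.0426,0]]'
python3 - <<'E'
from h import *
import pickle
f=grab("wrist"); pickle.dump(f,open("w1.pkl","wb")); save(f,"w1.png"); plan([492,63,230],-1.96); print(f["position"],f["orientation"],r.sense()["qpos"])
E
```

```text
clock: 1.65
eef_pos: [492.4, 60.7, 229.8]
tcp_rot: [-3.141, -0.001, -1.969]
contact_force: [-0.6, 0.7, 0.2]
opening: 0.999
grasp_force: 0.0
plan [-0.001  -0.0006 -0.0003] [ 0.0004 -0.0004 -0.0089] t 1.7 at [491.1  62.3 229.7] [ 3.141 -0.    -1.969] F [-0.6  0.4 -0.2]
[462.02755475 -13.89118393 354.41430903] [2.82591946e+00 2.25932609e-03 2.74351257e+00] [ 1.23286249e-01  1.73669219e-01  1.92669590e+00 -1.15505700e-04
  1.04179053e+00 -2.62011904e+00]
```

View pics/w1.png

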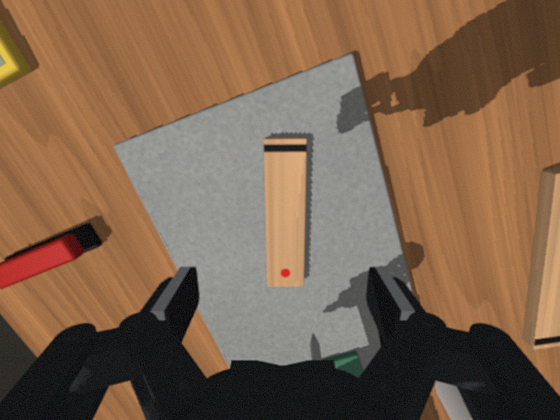

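The wrist view shows the plaque from (285,138) down to (285,287), with the band at the top and the dot at (285,272). The fingers straddle it well. I'll measure it here.

```bash
cat >> h.py <<'E'
def plaque(f,box,z):
    h,s,v=[c.astype(int) for c in cv2.split(cv2.cvtColor(f["image"],cv2.COLOR_RGB2HSV))]
    a,b,c,d=box; M=np.zeros(h.shape,bool); M[b:d,a:c]=1
    def big(m):
        n,l,st,ce=cv2.connectedComponentsWithStats((m&M).astype(np.uint8)); k=1+np.argmax(st[1:,4]); return l==k,ce[k]
    m,_=big((h>8)&(h<25)&(s>60)&(v>120)); _,dc=big(((h<6)|(h>172))&(s>150)&(v>100))
    dot=px2w(f,[dc],z)[0]; ys,xs=np.nonzero(m); W=px2w(f,np.c_[xs,ys],z)[:,:2].astype(np.float32)
    (c,sz,an)=cv2.minAreaRect(W); bx=cv2.boxPoints((c,sz,an)); e=[bx[1]-bx[0],bx[2]-bx[1]]; e=max(e,key=np.linalg.norm); e=e/np.linalg.norm(e)
    if e@(dot[:2]-c)<0:e=-e
    print("dot px",dc.round(1),"dot",dot.round(1),"rect",np.round(c,1),np.round(sz,1),"dir",e.round(3),"yaw",round(float(np.arctan2(-e[0],e[1])),3),"centre from dot",(dot[:2]-70*e).round(1))
    return dot,e
E
python3 - <<'E'
from h import *
import pickle
f=pickle.load(open("w1.pkl","rb")); dot,e=plaque(f,(240,110,330,320),36)
g=dot[:2]-100*e; yaw=np.arctan2(-e[0],e[1])-np.pi/2; print(g,yaw); plan([*g,43],yaw)
# bed corners in wrist
print(px2w(f,[(355,53),(117,146)],20).round(1))
E
```

```text
dot px [285.  272.6] dot [530.5 156.   36. ] rect [506.1  96.9] [165.8  46.2] dir [0.384 0.923] yaw -0.394 centre from dot [503.7  91.3]
[492.13949771  63.63689144] -1.9646913
plan [-0.0017 -0.0005  0.1867] [ 0.0004 -0.0004 -0.0042] t 1.7 at [491.1  62.3 229.7] [ 3.141 -0.    -1.969] F [-0.6  0.4 -0.2]
[[370.5 -41.5  20. ]
 [646.4 -56.4  20. ]]
```

```bash
python3 -m crank '[[-0.0017,-0.0005,0.05,0,0,0.0,0],[-0.0017,-0.0005,0.1,0,0,-0.004,0],[-0.0017,-0.0005,0.15,0,0,-0.004,0],[-0.0017,-0.0005,0.18,0,0,-0.004,0],[-0.0017,-0.0005,0.189,0,0,-0.004,0]]' && python3 -m crank '[[0,0,0,0,0,0,0.2],[0,0,0,0,0,0,0.4],[0,0,0,0,0,0,0.6],[0,0,0,0,0,0,0.7],[0,0,0,0,0,0,0.7]]' 25
```

```text
clock: 2.2
eef_pos: [488.7, 66.2, 38.2]
tcp_rot: [3.136, -0.003, -1.96]
contact_force: [0.3, -0.7, 0.0]
opening: 0.999
grasp_force: 0.0
clock: 2.7
eef_pos: [493.0, 65.9, 42.9]
tcp_rot: [-3.139, 0.002, -1.961]
contact_force: [-0.6, 1.0, 8.0]
opening: 0.529
grasp_force: 26.4
```

Run:
```python
from h import *
import pickle
s=r.sense(); print(s["eef_pos"],s["tcp_rot"],s["opening"],s["grasp_force"],s["contact_force"])
f=grab("wrist"); pickle.dump(f,open("w2.pkl","wb")); save(f,"w2.png")
```

```text
[492.96096505  65.85203177  42.94299988] [-3.13872359e+00  1.90101902e-03 -1.96139270e+00] 0.5292182245470272 26.411847174167633 [-0.55948649  0.97534419  7.98945229]
```

View pics/w2.png

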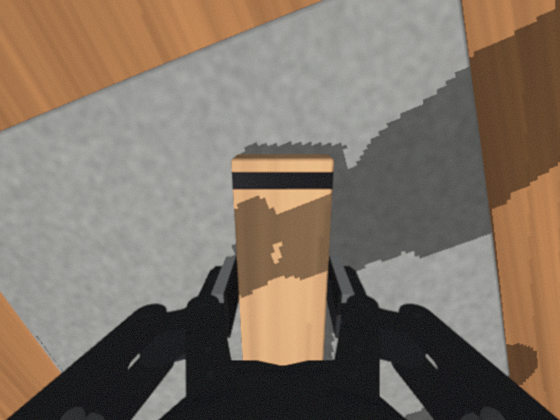

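Gripped at opening 0.53, with the band end at (283,180) and the tips pressing lightly on the bed. I'll ease up 2 mm and slide about 82 mm along +y.

```bash
python3 -m crank '[[0,0,-0.002,0,0,0,0.7],[-0.015,0.007,-0.002,0,0,0,0.7],[-0.035,0.016,-0.002,0,0,0,0.7],[-0.06,0.0273,-0.002,0,0,0,0.7],[-0.0747,0.034,-0.002,0,0,0,0.7]]' && python3 -m crank '[[0,0,0,0,0,0,0.7],[0,0,0,0,0,0,0.7]]'
python3 - <<'E'
from h import *
import pickle
for n in("scene","top"):
    f=grab(n); pickle.dump(f,open(n+"1.pkl","wb")); save(f,n+"1.png")
    if n=="scene": save(f,"s1c.png",(260,200,430,340),4)
E
```

```text
clock: 3.25
eef_pos: [489.0, 149.0, 44.0]
tcp_rot: [-3.14, 0.001, -1.961]
contact_force: [-0.0, 0.6, -1.0]
opening: 0.529
grasp_force: 25.8
clock: 3.45
eef_pos: [488.7, 147.5, 43.5]
tcp_rot: [-3.141, 0.0, -1.96]
contact_force: [-0.0, 0.2, -1.5]
opening: 0.529
grasp_force: 25.8
```

View pics/s1c.png

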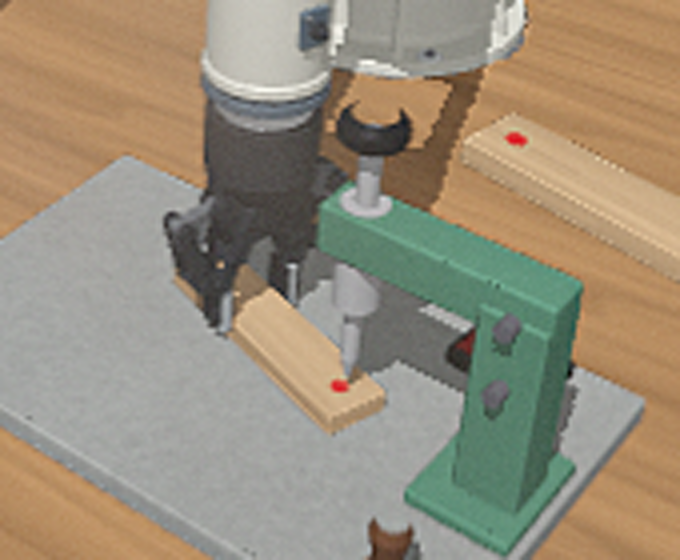

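The scene crop shows the dot at (340,386), which is image (345,296.5). The pin tip is just above it at about crop (350,378), image (347.5,294.5).

Run:
```python
from h import *
import pickle
f=pickle.load(open("scene1.pkl","rb")); im=f["image"]
h,s,v=[c.astype(int) for c in cv2.split(cv2.cvtColor(im,cv2.COLOR_RGB2HSV))]
def cen(m,b):
    x0,y0,x1,y1=b; q=m[y0:y1,x0:x1]; ys,xs=np.nonzero(q); return np.array([xs.mean()+x0,ys.mean()+y0]),len(xs)
red=((h<8)|(h>172))&(s>120)
d,n=cen(red,(338,290,352,303)); print("dot",d,n,px2w(f,[d],36).round(1))
print("pin tip guess",px2w(f,[(347.5,294.5)],50).round(1))
for p in((528.4,241),(525.5,241)): print(p,w2px(f,[(*p,36),(*p,50),(*p,112),(*p,186),(*p,250)]).round(1).tolist())
print("sat"); print(s[284:302,338:356]); print("val"); print(v[284:302,338:356])
K=(v<60)
k,n=cen(K,(338,222,368,245)); print("knob",k,n)
# bright column of rod/guide axis
for y in (244,247,268,272,276,282,285,288,291): 
    row=s[y,335:365]; print(y,row.tolist())
```

```text
dot [344.5 296. ] 12 [[527.5 238.7  36. ]]
pin tip guess [[532.2 248.7  50. ]]
(528.4, 241) [[345.1, 296.6], [345.6, 292.4], [347.7, 273.5], [350.4, 249.2], [352.9, 226.5]]
(525.5, 241) [[345.7, 296.0], [346.1, 291.8], [348.2, 272.9], [351.0, 248.6], [353.5, 226.0]]
sat
[[ 85  85  85  69   3   6   3   2   2   3   3   2  11  10  14   5   5   5]
 [ 84  86  85  88  78  12   9   7   6   3   3   4   8   9  12  15   5  12]
 [ 80  81  80  84  90  79   7   7   3   0   2   2  19   2  10  14  16   9]
 [ 84  82  82  82  82  90  83   0   3   4   2   4  12  10  14  10  11   7]
 [ 81  83  82  81  85  85  80  10   6   4   5   4   7   7  12  10  12   7]
 [ 85  82  80  83  80  86  82  34   9   2   6   6  17   5   7  14  10   2]
 [ 81  83  82  85  81  86  84  37  14   6   4   5   3   9   7   5  17   9]
 [ 83  78  81  83  82  83  85  65  15   7  24  39   7  14   3   8  15  12]
 [ 87  83  80  81  82  85  85  76  25   9  92  86  35  15   5   5   8   4]
 [ 82  86  81  83  85  80  82  73   3  12 102  98  85  79  15   7   3   8]
 [ 82  82  82  80  75  78  98  67  52  78  97  96  94  87  54  15   5   3]
 [ 7
[... 2236 characters left out ...]
 85, 76, 73, 73, 71, 69, 78, 71, 79, 80, 73]
272 [16, 10, 18, 11, 4, 2, 5, 11, 2, 0, 2, 3, 1, 2, 6, 5, 2, 3, 3, 4, 5, 14, 14, 10, 16, 23, 68, 80, 80, 78]
276 [3, 3, 6, 5, 6, 2, 3, 3, 2, 6, 3, 5, 2, 2, 2, 2, 0, 5, 3, 6, 2, 10, 9, 7, 12, 9, 10, 12, 7, 7]
282 [84, 86, 88, 86, 49, 11, 3, 6, 3, 3, 2, 2, 1, 3, 3, 5, 10, 5, 14, 5, 14, 2, 9, 14, 7, 18, 14, 9, 9, 7]
285 [84, 84, 83, 84, 86, 85, 88, 78, 12, 9, 7, 6, 3, 3, 4, 8, 9, 12, 15, 5, 12, 2, 14, 11, 7, 5, 12, 14, 14, 9]
288 [83, 83, 81, 81, 83, 82, 81, 85, 85, 80, 10, 6, 4, 5, 4, 7, 7, 12, 10, 12, 7, 7, 10, 9, 14, 14, 12, 12, 7, 16]
291 [82, 82, 85, 83, 78, 81, 83, 82, 83, 85, 65, 15, 7, 24, 39, 7, 14, 3, 8, 15, 12, 8, 9, 6, 4, 8, 5, 10, 10, 7]
```

```bash
python3 -m crank '[[-0.002,0,0,0,0,0,0.7],[-0.0045,-0.0003,0.0005,0,0,0,0.7],[-0.0045,-0.0003,0.0005,0,0,0,0.7],[-0.0045,-0.0003,0.0005,0,0,0,0.4],[-0.0045,-0.0003,0.0005,0,0,0,0.2]]' && python3 -m crank '[[0,0,0,0,0,0,0],[0,0,-0.02,0,0,0,0],[0,0,-0.06,0,0,0,0],[0.01,0,-0.11,0,0,0,0],[0.03,0,-0.15,0,0,0,0]]' && python3 -m crank '[[0,0,0,0,0,0,0],[0,0,0,0,0,0,0]]'
python3 - <<'E'
from h import *
import pickle
for n in("scene","wrist"):
    f=grab(n); pickle.dump(f,open(n+"2.pkl","wb"))
    if n=="scene": a=cv2.resize(f["image"][255:315,300:380,::-1],None,fx=5,fy=5,interpolation=cv2.INTER_CUBIC)
    else: 
        px=w2px(f,[(529,242.5,36),(529,242.5,50)]).round(1); print(px); x,y=px[0].astype(int); x=min(max(x,40),520);y=min(max(y,50),390)
        b=cv2.resize(f["image"][y-50:y+30,x-40:x+40,::-1],None,fx=5,fy=5,interpolation=cv2.INTER_CUBIC); print("origin",x-40,y-50)
b=b[:b.shape[0]]; H=max(a.shape[0],b.shape[0]); o=np.zeros((H,800,3),np.uint8); o[:a.shape[0],:400]=a;o[:b.shape[0],400:400+b.shape[1]]=b; cv2.imwrite("pics/c2.png",o)
E
```

```text
clock: 4.05
eef_pos: [490.9, 151.4, 42.6]
tcp_rot: [-3.141, 0.0, -1.962]
contact_force: [-0.1, 0.2, 0.4]
opening: 0.751
grasp_force: 0.0
clock: 4.55
eef_pos: [479.7, 124.3, 194.6]
tcp_rot: [-3.141, 0.001, -1.96]
contact_force: [1.1, -0.4, -0.0]
opening: 1.0
grasp_force: 0.0
clock: 4.75
eef_pos: [479.6, 123.7, 193.5]
tcp_rot: [-3.14, 0.002, -1.962]
contact_force: [0.4, 0.3, -0.4]
opening: 0.999
grasp_force: 0.0
[[282.6 309.7]
 [282.6 317.8]]
origin 242 259
```

View pics/c2.png

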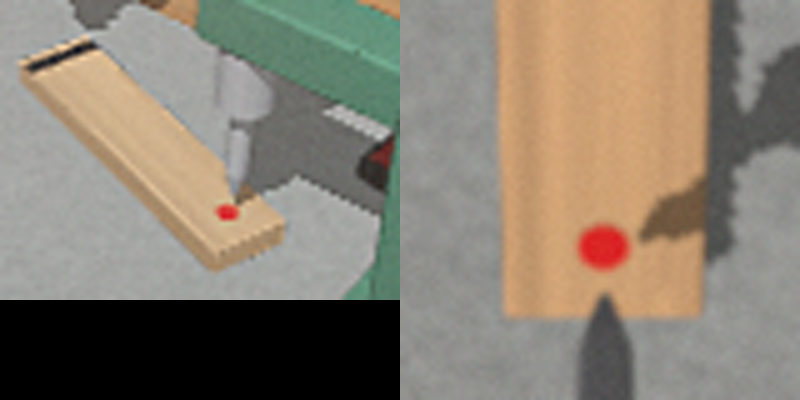

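The wrist crop shows the dot at image (282.7,308.3) and the pin tip at (282.7,317.4). If they were aligned, the separation would be about 8.1 px.

Run:
```python
from h import *
import pickle
f=pickle.load(open("wrist2.pkl","rb")); dot,e=plaque(f,(240,100,330,325),36)
h,s,v=[c.astype(int) for c in cv2.split(cv2.cvtColor(f["image"],cv2.COLOR_RGB2HSV))]
print(v[314:326,274:292])
for t in ((282.7,317.4),(282.7,318.4)):
    p=px2w(f,[t],50)[0]; print(p.round(1),"move",(p-dot)[:2].round(1))
g=pickle.load(open("scene2.pkl","rb")); hh,ss,vv=[c.astype(int) for c in cv2.split(cv2.cvtColor(g["image"],cv2.COLOR_RGB2HSV))]
m=((hh<8)|(hh>172))&(ss>110); m[:290]=0;m[304:]=0;m[:,:336]=0;m[:,356:]=0; ys,xs=np.nonzero(m); d=np.average(np.c_[xs,ys],axis=0,weights=ss[m]-80); print(d)
D=px2w(g,[d],36)[0]; print("scene dot",D.round(1)); print("aligned tip",w2px(g,[D+[0,0,14]]).round(1))
print(vv[286:298,340:352])
```

```text
dot px [282.2 308.1] dot [528.5 240.3  36. ] rect [504.4 181.5] [165.2  46.1] dir [0.379 0.925] yaw -0.389 centre from dot [501.9 175.5]
[[208 207 202 202 203 202 202 206 208 205 204 203 203 206 205 205 204 202]
 [212 210 206 204 203 201 205 207 208 207 207 204 203 208 206 205 202 204]
 [210 208 205 204 204 205 205 207 203 201 203 203 200 209 208 206 203 203]
 [211 207 201 205 201 203 205 195 173 167 192 204 208 206 207 205 204 201]
 [209 207 204 203 200 207 200 169 124 121 164 202 209 207 208 207 200 203]
 [209 205 201 203 206 202 189 137  84  84 137 188 207 203 208 207 204 202]
 [213 210 207 206 208 202 173 113  77  74 113 166 199 208 206 206 204 205]
 [207 203 203 201 205 191 145  89  77  73  94 148 192 202 205 203 204 198]
 [179 179 174 178 174 159 114  74  74  72  81 115 159 177 179 181 175 173]
 [152 144 151 153 149 128  87  76  76  73  75  89 122 148 155 154 150 146]
 [143 142 143 145 140 110  81  78  78  78  78  79 103 137 146 145 145 141]
 [137 140 145 145 133  98  80  78  78  82  81  84  94 124 142 147 147 140]]
[528.7 242.1  50. ] move [0.2 1.8]
[529.1 243.3  50. ] move [0.7 3. ]
[344.9869338  297.05836237]
scene dot [530.2 241.6  36. ]
aligned tip [[345.4 292.9]]
[[203 202 201 187 159 151 170 173 160 141  98 108]
 [202 201 204 206 189 155 172 171 156 130 103 107]
 [207 204 203 208 198 162 176 170 156 123 102 110]
 [207 205 205 204 200 177 179 169 152 118 101 106]
 [208 209 205 206 196 157 163 163 139 107 108 104]
 [209 209 210 208 202 172 151 144 122 104 107 109]
 [207 206 208 208 209 199 151 141 125 132 110 103]
 [205 207 208 207 211 203 152 126 132 132 127 125]
 [205 204 208 206 207 209 186 119 123 117 147 204]
 [203 206 204 207 208 210 199 110 149 209 205 208]
 [209 206 204 206 214 216 217 208 205 207 206 204]
 [205 208 206 213 216 216 217 213 207 208 203 203]]
```

About 2.5 mm short in +y. I'll regrip, nudge it and release.

```bash
python3 -m crank '[[-0.02,0,0.04,0,0,0,0],[-0.03,0,0.09,0,0,0,0],[-0.03,0,0.13,0,0,0,0],[-0.03,0,0.15,0,0,0,0],[-0.03,0,0.15,0,0,0,0.3]]' && python3 -m crank '[[0,0,0,0,0,0,0.5],[0,0,0,0,0,0,0.7],[0,0,0,0,0,0,0.7],[-0.0013,0.0003,0,0,0,0,0.7],[-0.0025,0.0005,0,0,0,0,0.7]]' && python3 -m crank '[[0,0,0,0,0,0,0.7],[0,0,0,0,0,0,0.7],[0,0,0,0,0,0,0.4],[0,0,0,0,0,0,0.2],[0,0,0,0,0,0,0]]' && python3 -m crank '[[0,0,-0.02,0,0,0,0],[0,0,-0.06,0,0,0,0],[0.01,0,-0.11,0,0,0,0],[0.03,0,-0.15,0,0,0,0],[0.03,0,-0.15,0,0,0,0]]' && python3 -m crank '[[0,0,0,0,0,0,0],[0,0,0,0,0,0,0]]'
python3 - <<'E'
from h import *
import pickle
f=grab("wrist"); pickle.dump(f,open("wrist3.pkl","wb")); dot,e=plaque(f,(240,100,330,325),36)
v=f["image"].max(2).astype(int); print(v[308:324,274:292])
g=grab("scene"); pickle.dump(g,open("scene3.pkl","wb"));hh,ss,vv=[c.astype(int) for c in cv2.split(cv2.cvtColor(g["image"],cv2.COLOR_RGB2HSV))]
m=((hh<8)|(hh>172))&(ss>110); m[:290]=0;m[304:]=0;m[:,:336]=0;m[:,356:]=0; ys,xs=np.nonzero(m); d=np.average(np.c_[xs,ys],axis=0,weights=ss[m]-80); print(d)
D=px2w(g,[d],36)[0]; print("scene dot",D.round(1),"aligned tip",w2px(g,[D+[0,0,14]]).round(1))
for z in (50,51.5): print([px2w(f,[(282.5,y)],z)[0].round(1).tolist() for y in (317,318,319)])
E
```

```text
clock: 5.35
eef_pos: [487.2, 151.0, 38.2]
tcp_rot: [3.135, -0.006, -1.961]
contact_force: [0.4, 0.1, 0.3]
opening: 0.859
grasp_force: 0.0
clock: 5.85
eef_pos: [491.5, 154.2, 43.3]
tcp_rot: [-3.141, 0.001, -1.961]
contact_force: [-0.1, -4.9, 6.8]
opening: 0.529
grasp_force: 27.2
clock: 6.35
eef_pos: [491.1, 154.1, 42.5]
tcp_rot: [-3.142, 0.0, -1.961]
contact_force: [0.6, -0.3, -0.3]
opening: 0.912
grasp_force: 0.0
clock: 6.85
eef_pos: [481.7, 125.8, 197.6]
tcp_rot: [-3.135, 0.004, -1.962]
contact_force: [-0.8, -0.5, -0.3]
opening: 0.998
grasp_force: 0.0
clock: 7.05
eef_pos: [479.0, 126.3, 191.6]
tcp_rot: [3.14, -0.001, -1.961]
contact_force: [-0.5, -0.3, 0.4]
opening: 1.0
grasp_force: 0.0
dot px [281.5 308.6] dot [529.1 242.5  36. ] rect [505.1 183.9] [166.   46.1] dir [0.379 0.926] yaw -0.388 centre from dot [502.6 177.7]
[[208 206 209 216 217 219 218 217 218 219 219 220 217 211 211 204 205 206]
 [207 206 208 217 221 221 219 217 217 216 219 216 217 213 211 207 201 204]
 [209 205 208 216 220 219 220 218 219 219 219 220 215 210 207 206 204 203]
 [209 206 206 209 220 219 220 218 217 219
[... 454 characters left out ...]
 204 203 208 206 206 204 204]
 [211 204 202 205 202 187 128  77  82 140 191 205 206 206 205 202 205 208]
 [205 206 205 204 199 166 105  72  75 116 175 204 201 208 204 204 202 205]
 [207 207 206 202 190 142  83  71  76  99 151 195 210 209 205 204 206 206]
 [210 207 207 197 170 108  80  76  72  81 125 177 202 209 206 203 203 202]
 [201 197 196 182 145  90  75  80  78  74 104 151 191 201 198 193 194 193]
 [170 167 171 153 109  79  77  74  79  76  87 124 161 170 173 168 163 164]]
[345.64862682 297.47495961]
scene dot [530.5 243.8  36. ] aligned tip [[346.1 293.3]]
[[528.2, 243.4, 50.0], [528.7, 244.6, 50.0], [529.2, 245.8, 50.0]]
[[527.8, 242.3, 51.5], [528.3, 243.5, 51.5], [528.8, 244.7, 51.5]]
```

Aligned within about 1 mm in both views, with the pin at about (528.5,243.5). Next is the knob: rise, close the fingers, and hover over it.

```bash
python3 -m crank '[[0,0,-0.05,0,0,0,1],[0,0,-0.1,0,0,0,1],[0,0,-0.1,0,0,0,1],[0,0,-0.1,0,0,0,1]]' && python3 -c "
from h import *
plan([528.5,243.5,280],-1.961)"
```

```text
clock: 7.55
eef_pos: [480.0, 126.7, 292.5]
tcp_rot: [-3.141, 0.0, -1.961]
contact_force: [0.1, 0.6, -0.7]
opening: 0.327
grasp_force: 0.0
plan [-0.1265 -0.0004  0.0126] [-0.0005  0.0004  0.0001] t 7.55 at [480.  126.7 292.5] [-3.141  0.    -1.961] F [ 0.1  0.6 -0.7]
```

```bash
python3 -m crank '[[-0.04,0,0,0,0,0,1],[-0.08,0,0,0,0,0,1],[-0.115,0,0,0,0,0,1],[-0.1265,-0.0004,0.005,0,0,0,1],[-0.1265,-0.0004,0.0126,0,0,0,1]]' && python3 -m crank '[[0,0,0,0,0,0,1],[0,0,0,0,0,0,1]]' && python3 -c "
from h import *
plan([528.5,243.5,270],-1.961)"
```

```text
clock: 8.05
eef_pos: [527.7, 244.1, 277.4]
tcp_rot: [3.14, -0.002, -1.959]
contact_force: [-0.4, 0.2, 0.4]
opening: 0.003
grasp_force: 0.0
clock: 8.25
eef_pos: [527.3, 241.8, 278.9]
tcp_rot: [3.14, -0.002, -1.962]
contact_force: [-0.0, -0.4, 0.0]
opening: 0.001
grasp_force: 0.0
plan [-0.0021 -0.0005  0.0089] [ 0.0014 -0.0019 -0.001 ] t 8.25 at [527.3 241.8 278.9] [ 3.140e+00 -2.000e-03 -1.962e+00] F [-0.  -0.4  0. ]
```

Push down slowly: contact is expected at z of about 269 and plaque contact at about 255.

```bash
python3 -m crank '[[-0.001,0,0.004,0,0,0,1],[-0.001,0,0.008,0,0,0,1],[-0.001,0,0.012,0,0,0,1],[-0.001,0,0.014,0,0,0,1],[-0.001,0,0.016,0,0,0,1]]' && python3 -m crank '[[0,0,0,0,0,0,1]]'
```

```text
clock: 8.75
eef_pos: [528.6, 243.7, 264.0]
tcp_rot: [-3.141, -0.0, -1.961]
contact_force: [-0.9, -2.9, 4.4]
opening: -0.0
grasp_force: 1.9
clock: 8.85
eef_pos: [528.6, 243.7, 264.0]
tcp_rot: [-3.141, -0.001, -1.961]
contact_force: [-0.7, -3.1, 4.8]
opening: 0.001
grasp_force: 1.9
```

```bash
python3 -m crank '[[0,0,0.002,0,0,0,1],[0,0,0.004,0,0,0,1],[0,0,0.006,0,0,0,1],[0,0,0.007,0,0,0,1]]' && python3 -m crank '[[0,0,0.001,0,0,0,1],[0,0,0.001,0,0,0,1]]' && python3 -m crank '[[0,0,0.001,0,0,0,1],[0,0,0.001,0,0,0,1]]'
```

```text
clock: 9.25
eef_pos: [528.7, 243.9, 257.1]
tcp_rot: [-3.141, -0.0, -1.961]
contact_force: [-0.8, -3.6, 6.2]
opening: -0.0
grasp_force: 3.3
clock: 9.45
eef_pos: [528.7, 243.9, 256.2]
tcp_rot: [-3.141, -0.0, -1.961]
contact_force: [-1.0, -4.9, 7.4]
opening: 0.002
grasp_force: 3.4
clock: 9.65
eef_pos: [528.6, 243.9, 255.2]
tcp_rot: [-3.141, -0.0, -1.961]
contact_force: [-1.0, -4.6, 6.7]
opening: -0.001
grasp_force: 3.6
```

```bash
python3 -m crank '[[0,0,0.001,0,0,0,1],[0,0,0.001,0,0,0,1]]' && python3 -m crank '[[0,0,0.001,0,0,0,1],[0,0,0.001,0,0,0,1]]'
```

```text
clock: 9.85
eef_pos: [528.6, 243.9, 254.7]
tcp_rot: [-3.141, 0.0, -1.961]
contact_force: [-3.0, -5.6, 10.6]
opening: 0.003
grasp_force: 5.5
clock: 10.05
eef_pos: [528.7, 243.9, 254.3]
tcp_rot: [-3.141, 0.0, -1.961]
contact_force: [-3.5, -5.5, 15.9]
opening: 0.003
grasp_force: 7.8
```

The force steps from 7 to 16 N at the stop, so the pin is pressing on the plaque. I'll hold briefly and then lift straight off.

```bash
python3 -m crank '[[0,0,0,0,0,0,1],[0,0,0,0,0,0,1],[0,0,-0.006,0,0,0,1],[0,0,-0.015,0,0,0,1],[0,0,-0.04,0,0,0,1]]' && python3 -m crank '[[0.05,0,-0.01,0,0,0,0.5],[0.1,0,-0.01,0,0,0,0],[0.13,0,-0.01,0,0,0,0],[0.13,0,0.04,0,0,0,0],[0.13,0,0.09,0,0,0,0]]' && python3 -m crank '[[0,0,0,0,0,0,0],[0,0,0,0,0,0,0]]'
python3 - <<'E'
from h import *
import pickle
f=grab("wrist"); pickle.dump(f,open("wrist4.pkl","wb")); dot,e=plaque(f,(230,90,340,335),36)
g=dot[:2]-100*e; plan([*g,42.5],np.arctan2(-e[0],e[1])-np.pi/2)
t=grab("scene"); save(t,"scene4.png")
a,b=pickle.load(open("scene3.pkl","rb"))["image"].astype(int),t["image"].astype(int)
print("knob area diff",np.abs(a-b)[222:300,338:370].mean())
E
```

```text
clock: 10.55
eef_pos: [527.4, 243.9, 291.3]
tcp_rot: [3.138, -0.002, -1.961]
contact_force: [0.7, 0.4, -1.0]
opening: 0.001
grasp_force: 0.0
clock: 11.05
eef_pos: [480.1, 123.7, 203.5]
tcp_rot: [-3.138, 0.004, -1.963]
contact_force: [0.5, -0.3, -0.2]
opening: 0.848
grasp_force: 0.0
clock: 11.25
eef_pos: [478.9, 124.1, 203.3]
tcp_rot: [3.14, -0.001, -1.961]
contact_force: [0.2, -0.5, 0.3]
opening: 0.999
grasp_force: 0.0
dot px [281.7 304.4] dot [529.8 243.2  36. ] rect [505.6 184.1] [165.8  46.3] dir [0.379 0.925] yaw -0.389 centre from dot [503.3 178.4]
plan [-0.0286 -0.0009  0.1621] [-0.0008  0.001  -0.0014] t 11.3 at [480.  124.4 204.5] [-3.141e+00  1.000e-03 -1.961e+00] F [ 0.9 -0.7  1.1]
knob area diff 3.2602831196581197
```

Plaque unmoved and plunger up. I'll regrip, slide back clear of the press, then lift.

```bash
python3 -m crank '[[-0.02,-0.0005,0.04,0,0,0,0],[-0.0286,-0.0009,0.09,0,0,0,0],[-0.0286,-0.0009,0.13,0,0,0,0],[-0.0286,-0.0009,0.155,0,0,0,0],[-0.0286,-0.0009,0.1615,0,0,0,0]]' && python3 -m crank '[[0,0,0,0,0,0,0.3],[0,0,0,0,0,0,0.6],[0,0,0,0,0,0,0.7],[0,0,0,0,0,0,0.7],[0,0,-0.001,0,0,0,0.7]]' 40 && python3 -m crank '[[0.01,0,-0.001,0,0,0,0.7],[0.03,0,-0.001,0,0,0,0.7],[0.055,0,-0.001,0,0,0,0.7],[0.08,0,-0.001,0,0,0,0.7],[0.1,0,-0.002,0,0,0,0.7]]' && python3 -m crank '[[0.01,0,-0.015,0,0,0,0.7],[0.01,0,-0.04,0,0,0,0.7],[0.01,0,-0.07,0,0,0,0.7],[0.01,0,-0.09,0,0,0,0.7],[0.01,0,-0.1,0,0,0,0.7]]'
```

```text
clock: 11.85
eef_pos: [491.0, 150.4, 40.8]
tcp_rot: [3.141, -0.001, -1.961]
contact_force: [-0.3, -0.4, -0.7]
opening: 1.002
grasp_force: 0.0
clock: 12.35
eef_pos: [491.9, 150.2, 44.1]
tcp_rot: [-3.139, 0.002, -1.961]
contact_force: [0.5, -0.2, -1.0]
opening: 0.521
grasp_force: 41.0
clock: 12.85
eef_pos: [451.6, 56.0, 44.7]
tcp_rot: [3.141, -0.0, -1.961]
contact_force: [0.0, 0.3, -1.2]
opening: 0.524
grasp_force: 41.0
clock: 13.35
eef_pos: [449.4, 47.8, 146.4]
tcp_rot: [-3.139, 0.001, -1.962]
contact_force: [-0.4, -0.9, -1.7]
opening: 0.525
grasp_force: 41.2
```

```bash
python3 -c "
from h import *
plan([460,-60,160],-1.962-0.74)"
```

```text
plan [ 0.0956 -0.0509 -0.0136] [-0.0019  0.0021  0.7403] t 13.35 at [449.4  47.8 146.4] [-3.139e+00  1.000e-03 -1.962e+00] F [-0.4 -0.9 -1.7]
```

```bash
python3 -m crank '[[0.02,-0.01,-0.013,0,0,0.148,0.7],[0.04,-0.02,-0.013,0,0,0.296,0.7],[0.06,-0.03,-0.013,0,0,0.444,0.7],[0.08,-0.04,-0.013,0,0,0.59,0.7],[0.096,-0.051,-0.013,0,0,0.74,0.7]]'; python3 -c "
from h import *
plan([490,-160,160],-2.7-0.74)"
```

```text
clock: 13.85
eef_pos: [458.5, -61.1, 157.0]
tcp_rot: [3.141, -0.001, -2.708]
contact_force: [0.8, 0.4, -0.4]
opening: 0.524
grasp_force: 41.2
plan [ 0.013  -0.1029 -0.003 ] [ 1.000e-04 -1.100e-03  7.324e-01] t 13.85 at [458.5 -61.1 157. ] [ 3.141e+00 -1.000e-03 -2.708e+00] F [ 0.8  0.4 -0.4]
```

```bash
python3 -m crank '[[0.003,-0.02,0,0,0,0.148,0.7],[0.006,-0.04,0,0,0,0.296,0.7],[0.009,-0.06,0,0,0,0.444,0.7],[0.011,-0.08,0,0,0,0.59,0.7],[0.013,-0.103,-0.003,0,0,0.733,0.7]]'; python3 -c "
from h import *
plan([505,-250,155],2.84-0.74)"
```

```text
clock: 14.35
eef_pos: [490.7, -159.3, 159.6]
tcp_rot: [3.141, -0.002, 2.843]
contact_force: [0.1, 0.3, -0.8]
opening: 0.523
grasp_force: 41.2
plan [-0.0404 -0.0825  0.0045] [-7.000e-04 -2.000e-03  7.428e-01] t 14.35 at [ 490.7 -159.3  159.6] [ 3.141e+00 -2.000e-03  2.843e+00] F [ 0.1  0.3 -0.8]
```

```bash
python3 -m crank '[[-0.008,-0.017,0.001,0,0,0.148,0.7],[-0.016,-0.034,0.002,0,0,0.296,0.7],[-0.024,-0.051,0.003,0,0,0.444,0.7],[-0.032,-0.068,0.004,0,0,0.59,0.7],[-0.04,-0.083,0.0045,0,0,0.74,0.7]]'; python3 -c "
from h import *
plan([514,-320,130],1.424)"
```

```text
clock: 14.85
eef_pos: [505.2, -250.5, 155.2]
tcp_rot: [-3.141, -0.001, 2.103]
contact_force: [-0.3, -0.0, -1.5]
opening: 0.527
grasp_force: 41.2
plan [-0.0644 -0.0276  0.0252] [-0.0011 -0.0007  0.6786] t 14.85 at [ 505.2 -250.5  155.2] [-3.141e+00 -1.000e-03  2.103e+00] F [-0.3 -0.  -1.5]
```

```bash
python3 -m crank '[[-0.013,-0.006,0.005,0,0,0.136,0.7],[-0.026,-0.012,0.01,0,0,0.272,0.7],[-0.039,-0.017,0.015,0,0,0.408,0.7],[-0.052,-0.022,0.02,0,0,0.544,0.7],[-0.0644,-0.0276,0.025,0,0,0.679,0.7]]' && python3 -m crank '[[0,0,0,0,0,0,0.7]]'
python3 - <<'E'
from h import *
import pickle
o=[]
for n in("top","scene"):
    f=grab(n); pickle.dump(f,open(n+"5.pkl","wb")); b=(330,165,440,260) if n=="top" else (110,170,290,290)
    c=f["image"][b[1]:b[3],b[0]:b[2],::-1]; o.append(cv2.resize(c,(400,int(400*c.shape[0]/c.shape[1])),interpolation=cv2.INTER_CUBIC))
H=max(a.shape[0] for a in o); im=np.zeros((H,800,3),np.uint8)
for i,a in enumerate(o): im[:a.shape[0],400*i:400*i+400]=a
cv2.imwrite("pics/c5.png",im); plan([514,-320,30],1.424)
E
```

```text
clock: 15.35
eef_pos: [514.6, -319.6, 130.0]
tcp_rot: [-3.14, -0.001, 1.424]
contact_force: [-0.1, -0.1, -1.2]
opening: 0.524
grasp_force: 41.2
clock: 15.45
eef_pos: [514.5, -320.1, 129.7]
tcp_rot: [-3.14, -0.0, 1.427]
contact_force: [-0.1, 0.2, 0.0]
opening: 0.526
grasp_force: 41.1
plan [-0.0013 -0.0003  0.1004] [-0.0013 -0.0007  0.0091] t 15.55 at [ 514.6 -318.8  130.4] [-3.140e+00 -1.000e-03  1.433e+00] F [ 0.7 -0.  -1. ]
```

View pics/c5.png

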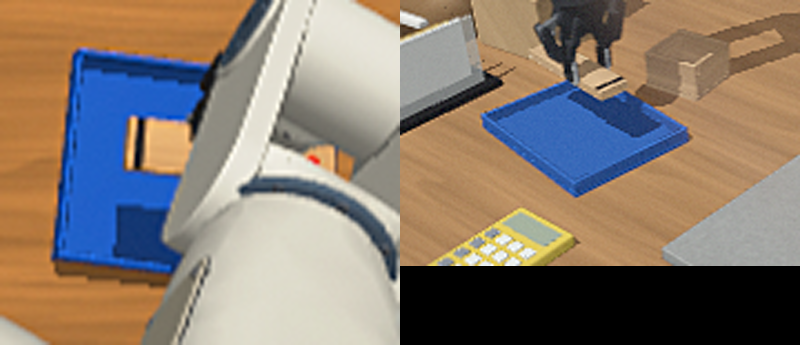

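The top crop shows the band end at crop (135,143), inside the tray outline, and the scene crop shows the plaque level over the tray. I'll lower it now. Floor contact is expected at TCP z of about 29.

```bash
python3 -m crank '[[0,0,0.03,0,0,0,0.7],[0,0,0.06,0,0,0,0.7],[0,0,0.08,0,0,0,0.7],[0,0,0.09,0,0,0,0.7],[0,0,0.095,0,0,0,0.7]]' && python3 -m crank '[[0,0,0.002,0,0,0,0.7],[0,0,0.004,0,0,0,0.7],[0,0,0.004,0,0,0,0.7]]' && python3 -m crank '[[0,0,0.001,0,0,0,0.7],[0,0,0.001,0,0,0,0.7]]'
```

```text
clock: 16.05
eef_pos: [515.0, -318.4, 35.4]
tcp_rot: [-3.14, -0.001, 1.432]
contact_force: [0.3, 0.1, -1.1]
opening: 0.529
grasp_force: 41.1
clock: 16.35
eef_pos: [515.7, -319.4, 32.6]
tcp_rot: [3.141, 0.0, 1.43]
contact_force: [-0.3, -0.1, -0.6]
opening: 0.523
grasp_force: 41.1
clock: 16.55
eef_pos: [515.5, -319.3, 31.3]
tcp_rot: [3.141, 0.0, 1.43]
contact_force: [-0.8, -0.6, -1.1]
opening: 0.522
grasp_force: 41.1
```

```bash
python3 -m crank '[[0,0,0.001,0,0,0,0.7],[0,0,0.001,0,0,0,0.7]]' && python3 -m crank '[[0,0,0.001,0,0,0,0.7],[0,0,0.001,0,0,0,0.7]]'&& python3 -m crank '[[0,0,0.0005,0,0,0,0.7],[0,0,0.0005,0,0,0,0.7]]'
```

```text
clock: 16.75
eef_pos: [515.3, -319.2, 30.0]
tcp_rot: [3.142, 0.0, 1.43]
contact_force: [0.2, -0.4, 0.2]
opening: 0.525
grasp_force: 41.1
clock: 16.95
eef_pos: [515.4, -319.2, 29.6]
tcp_rot: [3.142, 0.0, 1.43]
contact_force: [-2.8, 1.6, 7.2]
opening: 0.525
grasp_force: 42.0
clock: 17.15
eef_pos: [515.4, -319.2, 29.6]
tcp_rot: [3.142, 0.0, 1.43]
contact_force: [-3.1, 1.9, 13.4]
opening: 0.524
grasp_force: 42.6
```

Contact with the floor at z 29.6. I'll release, retreat and check.

```bash
python3 -m crank '[[0,0,-0.001,0,0,0,0.45],[0,0,-0.001,0,0,0,0.3],[0,0,-0.001,0,0,0,0],[0,0,-0.001,0,0,0,0],[0,0,-0.005,0,0,0,0]]' && python3 -m crank '[[0,0,-0.02,0,0,0,0],[0,0,-0.06,0,0,0,0],[0,0,-0.11,0,0,0,0],[0.03,0,-0.15,0,0,0,0],[0.08,0,-0.15,0,0,0,0]]' && python3 -m crank '[[0.05,0,-0.03,0,0,0,0],[0.1,0,-0.05,0,0,0,0],[0.15,0,-0.05,0,0,0,0],[0.2,0,-0.05,0,0,0,0],[0.2,0,-0.05,0,0,0,0]]'
python3 - <<'E'
from h import *
f=grab("scene"); save(f,"s6.png"); t=grab("top"); plaque(t,(352,185,420,240),22)
E
```

```text
clock: 17.65
eef_pos: [514.9, -318.9, 33.0]
tcp_rot: [-3.141, -0.0, 1.43]
contact_force: [-0.6, 0.5, -0.2]
opening: 0.999
grasp_force: 0.0
clock: 18.15
eef_pos: [529.9, -242.6, 189.8]
tcp_rot: [3.131, 0.004, 1.427]
contact_force: [0.6, 0.6, 0.4]
opening: 0.998
grasp_force: 0.0
clock: 18.65
eef_pos: [555.0, -37.7, 234.2]
tcp_rot: [3.141, -0.001, 1.433]
contact_force: [0.3, -0.4, -0.1]
opening: 0.998
grasp_force: 0.0
dot px [404.9 213.3] dot [ 502.6 -419.9   22. ] rect [ 509.5 -355.7] [166.  45.] dir [-0.13  -0.991] yaw 3.011 centre from dot [ 511.7 -350.5]
```

View pics/s6.png

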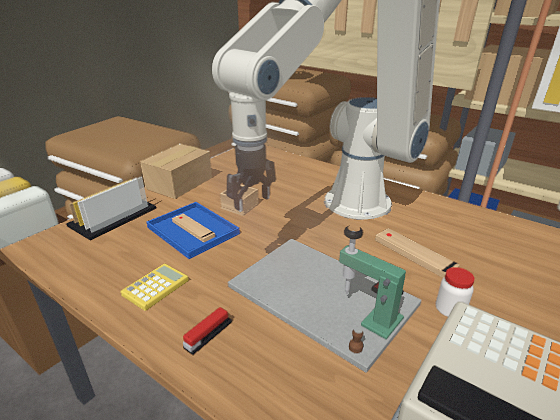

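The plaque lies flat on the tray floor at about (193,228), with the dot end at (180,218) facing up. The plunger is up, the bystanders look unmoved and the robot is clear.

```bash
python3 -c "
from rig import sign_off
print(sign_off())"
```

```text
the job is handed in; nothing more can be done
None
```

I marked the plaque with the pin about 1 mm from the red dot's centre, laid it flat in the blue tray dot side up, let go and handed the job in at about 19 s; `sign_off` returned no verdict.

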